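# Charge the tumbling tub with polishing balls

## Task

Take the pouring cup by its handle and pour all eight ceramic balls into the blue tumbling tub without spilling any. Then put the empty cup back in its sloping green stand the way it stood, and last of all push the tub's yellow lid fully shut. Leave the other things on the bench where they are.

Things in the scene. Friction and masses are not known exactly. Their poses are not given: they have to be found in the camera images.
- cup: Loose aluminium pouring cup, 0.14-0.28 kg. Axes: x = pouring way, z = up out of it, y across. Origin: under its flat floor (x -44 to 12 mm, 4 thick). Back and side walls 4 thick, up to z 58, 84 wide outside. A 35 deg ramp climbs from x 10, z 4 to the open lip; cheeks beside it reach x 66, z 75. Tipped forward 45 to 55 deg from upright the balls roll out.
- cup_grip (a point): Grip point of the cup's orange upright handle, a post 24 mm across y and 20 mm along x behind the back wall, from z 21 to z 126 mm; this point is at x -54, y 0, z 97 mm in the cup frame. Its axes are the cup's; the handle leans with the cup.
- cup_lip (a point): Middle of the cup's pouring lip (end of the ramp), at x 81.4, z 54 mm in the cup frame.
- stand: Fixed green sloping stand, foot 150 x 104 mm; z up, x level towards its high end, origin on the table, 45 mm short of its middle. The cup lies on its 30 deg slope: cup x along stand x and 30 deg upward, so the handle leans 30 deg from vertical towards stand -x (sideways for the robot). A 15 mm high stop holds the cup's back edge at the low end; 15 mm high side fences leave 5 mm play each.
- stand_seat (a point): Where the cup's origin lies when it is seated in the stand: on the slope, 45 mm along x from and 52 mm above the stand's origin. Axes are the stand's (level, not sloped).
- tub_in (a point): Centre of the inner floor of the round blue tumbling tub (fixed), 20 mm above the table. The tub is 170 mm across at the rim, 156 mm at the foot, wall 4 mm. Its z is up; its x points level towards the lid's hinge, roughly away from the robot.
- tub_mouth (a point): Centre of the tub's open mouth, 114 mm above the table; inner diameter 162 mm. Axes as tub_in.
- lid_hinge (a point): Middle of the hinge axis of the tub's yellow lid, 97 mm from the mouth's centre along the tub's +x, 115 mm above the table; the axis runs along the tub's y. Axes as tub_in.
- lid (a joint): Angle of the yellow lid, rad: 0 shut, 1.57 upright beyond the mouth's far side, stop at 1.9. A disc 168 mm across, 6 mm thick, centre 97 mm and free edge 181 mm from the hinge; outer face 9 mm off the hinge axis; flat black mark at its centre. Stiff hinge (0.25 N m friction), no latch: it stays at any angle and must be pushed all the way down, about 2 N at its edge.
- bottle: Loose bystander: white bottle with red label and cap, 72 mm across, 190 mm high; origin under its centre.
- tin: Loose bystander: brass tin, 64 mm across, 50 mm high, between stand and tub; origin under its centre.
- compound_bar: Loose bystander: brown-red bar of polishing compound, 110 x 45 x 40 mm, long along its x; origin under its centre.
- brush: Loose bystander: hand brush lying along its x, some 200 mm long.
- ball0_center (a point): Centre of a terracotta ceramic polishing ball, 24 mm across, 17 g, one of the eight in the cup.
- ball1_center (a point): Centre of a white ceramic polishing ball, 24 mm across, 17 g, one of the eight in the cup.
- ball2_center (a point): Centre of a terracotta ceramic polishing ball, 24 mm across, 17 g, one of the eight in the cup.
- ball3_center (a point): Centre of a white ceramic polishing ball, 24 mm across, 17 g, one of the eight in the cup.
- ball4_center (a point): Centre of a terracotta ceramic polishing ball, 24 mm across, 17 g, one of the eight in the cup.
- ball5_center (a point): Centre of a white ceramic polishing ball, 24 mm across, 17 g, one of the eight in the cup.
- ball6_center (a point): Centre of a terracotta ceramic polishing ball, 24 mm across, 17 g, one of the eight in the cup.
- ball7_center (a point): Centre of a white ceramic polishing ball, 24 mm across, 17 g, one of the eight in the cup.
Things that resemble listed ones, but are neither listed nor needed, are in the scene too. What is shaped like the cup but red is not meant.

How it is judged:
By the outcome, as a careful person would: the job done as asked, in the order asked, and still so for the second after the job is handed in, with the robot touching nothing.
It also fails if it takes over 69 s, if anything falls off the work surface, if the arm or the gripper's body presses on something with over 40 N, if the wrist force passes 120 N, or if a joint passes its speed limit or range.

## Robot

A 6-joint arm with a two-finger parallel gripper is mounted at the origin on the work surface. World frame = base frame: x ahead of the robot, y to its left, z up, the work surface at z = 0. Lengths are in mm, angles in rad, forces in N, time in s.
With the tool pointing down it reaches from about 425 to 950 mm from the base axis. Payload 3.5 kg.
Tool frame: the origin (TCP) lies at the very end of the fingers, on their centre line; the grasp point (between the pads) lies robot.grasp_offset behind it (robot.grasp_offset is the distance from the TCP to the grasp point, in mm); z points along the fingers, y is the line along which they close (so a half turn about z gives the same grasp; the last joint's range is limited). The gripper opens to 85 mm and grips with 20 to 120 N. Pads are 22 mm wide; open, the fingers measure 114 mm over their backs; the gripper's body (76 mm by 85 mm) begins 54 mm behind the grasp point. The pads swing forward as they close: fully open they stand 13 mm farther back than shut.
Start: joints at [-1.489, 0.286, 1.577, -0, 1.279, -0.15], TCP at [155.093, -656.926, 231.325] pointing down, gripper open.
Joint ranges: [-2.77, 2.77], [-0.9, 2.22], [0.21, 2.48], [-1.53, 4.67], [0.24, 2.81], [-2.84, 2.84]. Speed limits (rad/s): [2.79, 2.79, 3.14, 3.14, 3.14, 3.14].

## Interface

Orientations are given as a unit quaternion [x, y, z, w].
In Python, from cell import robot gives the robot as it stands.
- The arm moves only by the tool send_rows, never from a script. Its argument "moves" is a list of rows, each an object with "linear": the shift along the tool's x, y, z in m, a list of three; "rotation": the turn, a rotation vector about the tool's x, y, z in rad, a list of three. In form: [{"linear": [dx, dy, dz], "rotation": [rx, ry, rz]}, ...]. A call has 1 to 10 rows; each row shifts and turns the commanded pose from where the row before left it, along the tool's axes as they then stand; what a row does not reach is not made up. A row lasts 1/12 s, in which the tool goes at most 41.7 mm and 7.16 degrees, less where a joint would pass 70% of its speed; a pose out of reach is approached as far as the arm can. A call with a gripper value outside its range is refused whole. "claw" is the closure, from 0 (fully open) to 1 (shut), set as the call begins (left out, the last holds). The fingers move at their own pace and stop on an object; "grip_force" is the grip in N (left out, the last holds). Time passes only in rows, so rows that do not move let the fingers close. It gives the time, the measured TCP pose, the force, the opening and the grip force at its end, in the units of the state.
- robot.sense(): the state, without advancing time (a new reading comes with each control period).
- robot.read_camera(name): name is "scene" or "top"; returns a dict with "color" (480x640x3 uint8, red, green, blue), "fov_y" (degrees; the focal length in pixels is half the picture's height over the tangent of half this angle, whatever the lens; pixels are square), "cx", "cy" (the principal point, pixels), "dist" ([k1, k2, p1, p2, k3] as OpenCV has them; the pictures are not rectified), "R" (3x3) and "t" (3): a world point X has camera coordinates R X + t. Camera axes: x right, y down, z forward; pixel columns grow to the right and rows downward; lengths in mm; the calibration is good to about 2 mm. A picture is of the moment at which its call begins. There is no depth.
- robot.job_done(): hands the job in; it is judged then, once.
Trained networks look in a picture, given as the dict that the camera call returned (one of the last four; its "shot" number tells which), for a name from the list of things; names that differ only in an ending like _2 or _b are one class to them, and where a whole thing is asked for, a point or a joint stands for the part that bears it (a point fixed in the world has none). Each returns a list of dicts, best first, with "p" (0 to 1); they miss things now and then, are a little off and sometimes report something else, mostly with a low value. They report only what shows in the picture. A call takes as long as a camera call. They do not tell look-alikes from the thing itself.
- robot.boxes_of(picture, name): "bbox" ([left, top, width, height] in pixels, round what is visible of it).
The state is a dict: "t": time; "joints": joint angles; "joint_vel": joint speeds; "joint_torque": joint torques, N m; "eef_pos": TCP position; "tcp_rot": TCP orientation; "wrist_force": force on the tool from outside, world axes, zero at the start; "moment": the same for the moment, N m; "grip_width": opening from 0.0 (shut) to 1.0 (fully open); "finger_force": force on a finger pad.
Only numpy, scipy, OpenCV 4.12 (cv2) and the standard library are available. Lean on these libraries where they do the work, as an engineer would, in place of code of your own. Each camera call takes 0.05 s, during which the arm holds its last target. There are 200 camera calls.

## Working session

There is one attempt and no reset: what is moved stays moved. The work goes in short steps, Python scripts to look and compute and a tool call to move; the robot and the scene stay as the last step left them, time stands still between calls to the robot, and variables do not carry over. Pictures are saved under pics/ and viewed, at most 11 in all, crops included, and the job is handed in when it is done.

Besides the shell and the picture viewer there is one more tool, called after "Call:" by a JSON object that holds its "op" and its "data", one argument or row to a line. send_rows: Moves the arm, as the interface text tells. Its arguments: {"type":"object","properties":{"moves":{"type":"array"},"claw":{"type":"number"},"grip_force":{"type":"number"}},"required":["moves"]}

```bash
ls; mkdir -p pics
cat > h.py <<'E'
import numpy as np, cv2
from scipy.spatial.transform import Rotation as Ro
from cell import robot
E
python3 - <<'E'
from h import *
for n in ("scene","top"):
    p=robot.read_camera(n); cv2.imwrite(f"pics/{n}0.png",p["color"][:,:,::-1])
    print(n,p["fov_y"],p["cx"],p["cy"],p["dist"],np.round(p["R"],4).tolist(),p["t"])
    for k in ("cup","stand","tub_in","lid","bottle","tin","compound_bar","brush","ball0_center"):
        try: print(k,[(np.round(b["bbox"]).tolist(),round(b["p"],2)) for b in robot.boxes_of(p,k)][:9])
        except Exception as e: print(k,e)
print(robot.sense(), robot.grasp_offset)
E
```

```text
pics
scene 52.25708196478983 318.53929091747835 249.54888113987357 [-0.12081047  0.          0.          0.          0.        ] [[0.7892, 0.614, -0.0109], [0.3739, -0.4945, -0.7846], [-0.4871, 0.6152, -0.6199]] [-403.60401507  -84.02538946 1711.46807574]
cup [([243.0, 263.0, 46.0, 57.0], 0.98), ([170.0, 272.0, 58.0, 51.0], 0.92), ([278.0, 187.0, 41.0, 44.0], 0.72), ([274.0, 323.0, 59.0, 66.0], 0.55)]
stand [([243.0, 287.0, 59.0, 51.0], 0.9)]
tub_in [([337.0, 181.0, 75.0, 90.0], 0.62)]
lid [([385.0, 182.0, 27.0, 59.0], 0.6)]
bottle [([244.0, 355.0, 35.0, 69.0], 0.62)]
tin [([330.0, 275.0, 22.0, 24.0], 0.79), ([338.0, 180.0, 74.0, 89.0], 0.52)]
compound_bar [([151.0, 345.0, 47.0, 31.0], 0.6)]
brush [([345.0, 193.0, 45.0, 15.0], 0.77)]
ball0_center []
top 56.3021200354928 325.36904828357615 239.19447811097257 [-0.04046602  0.          0.          0.          0.        ] [[-0.0168, -0.9998, 0.0132], [-0.9948, 0.0154, -0.1002], [0.1, -0.0148, -0.9949]] [  25.61984442  485.21091106 1080.74547829]
cup [([426.0, 284.0, 69.0, 56.0], 0.74), ([394.0, 126.0, 66.0, 55.0], 0.69), ([383.0, 215.0, 
[... 547 characters left out ...]
ray([-1.48897358e+00,  2.86271907e-01,  1.57668749e+00,  1.52766709e-05,
        1.27855502e+00, -1.50008467e-01]), 'joint_vel': array([ 0.00035789,  0.0012573 ,  0.00069342, -0.00094471,  0.00130771,
       -0.00095624]), 'joint_torque': array([ 3.05910216e-04, -4.05974722e+01, -2.92947114e+01, -1.71148831e-04,
        5.14126950e-04,  5.91648117e-06]), 'eef_pos': array([ 155.11518945, -656.93887521,  231.35040001]), 'tcp_rot': array([9.93289559e-01, 1.15654015e-01, 5.97683176e-06, 3.93472920e-05]), 'wrist_force': array([-0.4861727 ,  0.0626777 ,  0.65606349]), 'moment': array([ 0.0759242 ,  0.02447253, -0.00449701]), 'finger_force': 0.0, 'grip_width': 0.9964297502294948} 18.700000000000003
```

View pics/scene0.png

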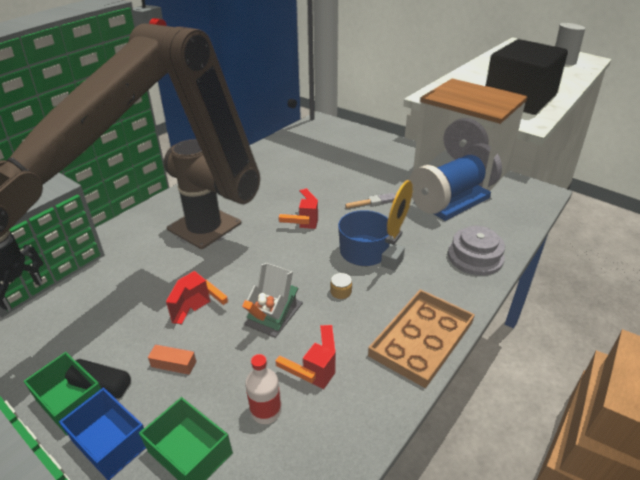

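View pics/top0.png

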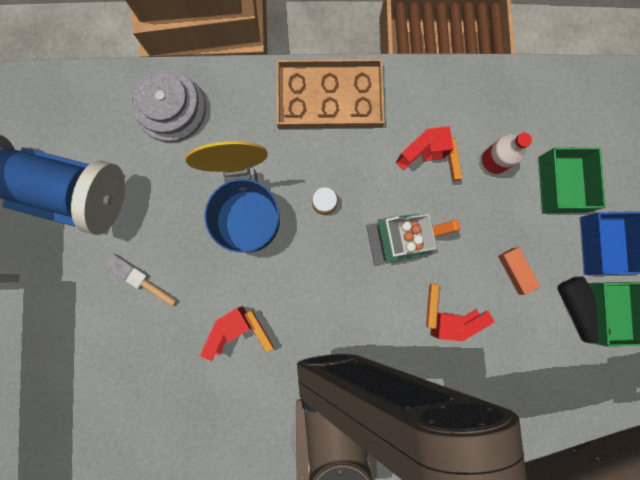

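The grey cup with balls sits in the green stand (top pixel 408,237; scene 268,290), with its orange handle at top (447,228). Look-alikes in red: top (430,148), (462,322) and (235,335). The one I choose is the grey one in the green stand. The tub is at top (242,215), the open lid at (228,157) and the tin at (324,200).

```bash
cat >> h.py <<'E'
def proj(p,X):
    f=240/np.tan(np.radians(p["fov_y"]/2)); K=np.array([[f,0,p["cx"]],[0,f,p["cy"]],[0,0,1.]])
    return cv2.projectPoints(np.asarray(X,float).reshape(-1,1,3),cv2.Rodrigues(np.array(p["R"]))[0],np.array(p["t"],float),K,np.array(p["dist"]))[0][:,0]
def hullmask(p,X,roi,s=4):
    x,y,w,h=roi; q=(proj(p,X)-[x,y]+.5)*s
    m=np.zeros((h*s,w*s),np.uint8); cv2.fillConvexPoly(m,cv2.convexHull(np.round(q).astype(np.int32)),1)
    return cv2.resize(m.astype(np.float32),(w,h),interpolation=cv2.INTER_AREA)
def box(a,b): return np.array([[x,y,z] for x in (a[0],b[0]) for y in (a[1],b[1]) for z in (a[2],b[2])],float)
SL=Ro.from_euler('y',-30,degrees=True)
def cupT(v,X):  # v: cup origin x,y, yaw(stand); z 52
    return Ro.from_euler('z',v[2]).apply(SL.apply(X))+[v[0],v[1],52]
def circ(r,z,n=48):
    a=np.linspace(0,2*np.pi,n); return np.c_[r*np.cos(a),r*np.sin(a),0*a+z]
def lidpts(v):  # x,y,yaw,angle
    d=circ(84,0); P=np.r_[d+[-97,0,9],d+[-97,0,3]]
    P=Ro.from_euler('y',v[3]).apply(P)+[97,0,115]
    return Ro.from_euler('z',v[2]).apply(P)+[v[0],v[1],0]
E
cat > fit.py <<'E'
from h import *
from scipy.optimize import minimize
P={n:robot.read_camera(n) for n in("scene","top")}
def mask(p,roi,lo,hi):
    x,y,w,h=roi; c=cv2.cvtColor(p["color"][y:y+h,x:x+w],cv2.COLOR_RGB2HSV)
    return (cv2.inRange(c,lo,hi)>0).astype(np.float32)
def fit(pts,rois,lo,hi,v0,step):
    M={n:mask(P[n],r,lo,hi) for n,r in rois.items()}
    def cost(v): return sum(np.abs(hullmask(P[n],pts(v),r)-M[n]).sum()/max(M[n].sum(),1) for n,r in rois.items())
    s=np.vstack([v0]+[np.array(v0)+np.eye(len(v0))[i]*step[i] for i in range(len(v0))])
    r=minimize(cost,v0,method="Nelder-Mead",options=dict(initial_simplex=s,maxiter=400,xatol=.01,fatol=1e-4)); 
    print(np.round(r.x,3),round(r.fun,3),[int(m.sum()) for m in M.values()]); return r.x
def ray(p,u,z):
    f=240/np.tan(np.radians(p["fov_y"]/2)); K=np.array([[f,0,p["cx"]],[0,f,p["cy"]],[0,0,1.]])
    q=cv2.undistortPoints(np.array([[u]],float),K,np.array(p["dist"]))[0,0]; R=np.array(p["R"]);c=-R.T@p["t"]; d=R.T@[*q,1]
    return c+d*(z-c[2])/d[2]
t=P["top"]; 
tb=ray(t,(242,215),110); cp=ray(t,(420,237),60); print(tb,cp,"tin",ray(t,(324.5,200),25),"bottle",ray(t,(505,155),95))
tub=fit(lambda v:np.r_[circ(85,114),circ(78,0)]+[v[0],v[1],0],{"top":(195,170,95,95),"scene":(330,205,65,65)},(100,90,30),(130,255,255),tb[:2],[8,8])
lid=fit(lambda v:lidpts([*tub,*v]),{"top":(180,135,95,45),"scene":(380,175,35,75)},(18,120,60),(35,255,255),[0.1,1.6],[.2,.2])
cup=fit(lambda v:cupT(v,box((-64,-12,21),(-44,12,126))),{"top":(420,205,50,45),"scene":(235,290,45,40)},(5,130,90),(17,255,255),[cp[0],cp[1],1.6],[15,15,.2])
np.save("fit.npy",np.r_[tub,lid,cup])
ims=[]
for n,(x,y,w,h) in {"top":(360,200,110,75),"scene":(225,255,110,75)}.items():
    s=5; im=cv2.resize(P[n]["color"][y:y+h,x:x+w,::-1],None,fx=s,fy=s,interpolation=cv2.INTER_CUBIC)
    def line(X,c,cl=True): cv2.polylines(im,[np.round((proj(P[n],X)-[x,y]+.5)*s).astype(np.int32)],cl,c,1,cv2.LINE_AA)
    C=lambda X:cupT(cup,np.array(X,float))
    line(C([[-44,-42,58],[-44,42,58],[40,42,58],[40,-42,58]]),(255,0,255)); line(C([[66,-42,75],[81.4,-42,54],[81.4,42,54],[66,42,75]]),(255,0,0))
    for z in(21,126): line(C([[-64,-12,z],[-64,12,z],[-44,12,z],[-44,-12,z]]),(0,255,255))
    line(Ro.from_euler('z',cup[2]).apply(np.array([[-75,-52,-52],[75,-52,-52],[75,52,-52],[-75,52,-52.]])+[0,0,0])+[cup[0],cup[1],52],(0,0,255))
    ims.append(im)
cv2.imwrite("pics/ov1.png",np.vstack([i[:300] for i in ims]) if 0 else cv2.resize(np.vstack(ims),(440,600)))
E
python3 fit.py
```

```text
[535.34618132 208.35338317 110.        ] [ 483.74677112 -208.43813139   60.        ] tin [583.36457198  18.33359074  25.        ] bottle [ 673.35890738 -412.34424268   95.        ]
[535.207 209.872] 0.405 [4340, 2039]
[0.136 1.6  ] 0.412 [1916, 648]
[ 529.117 -332.512    1.915] 2.0 [284, 254]
```

```bash
sed -i 's|^cup=fit|hp=ray(t,(447,228),90); print("h",hp); cp=[hp[0]+5,hp[1]+84]\ncup=fit|' fit.py
sed -i 's|^cv2.imwrite.*||' fit.py
cat >> fit.py <<'E'
for n,(x,y,w,h) in {"top":(175,130,110,130),"scene":(325,170,95,110)}.items():
    s=3; im=cv2.resize(P[n]["color"][y:y+h,x:x+w,::-1],None,fx=s,fy=s,interpolation=cv2.INTER_CUBIC)
    def line(X,c,cl=True): cv2.polylines(im,[np.round((proj(P[n],X)-[x,y]+.5)*s).astype(np.int32)],cl,c,1,cv2.LINE_AA)
    for r,z in((85,114),(81,114),(78,0)): line(circ(r,z)+[*tub,0],(0,255,255))
    L=lidpts([*tub,*lid]); line(L[:48],(255,0,255)); line(L[48:],(255,255,0)); ims.append(im)
c=np.zeros((600,800,3),np.uint8); a=cv2.resize(np.vstack(ims[:2]),(440,600)); c[:,:440]=a
b=ims[2][:390]; c[:300,440:440+int(330*300/390)]=cv2.resize(b,(int(330*300/390),300)); c[300:,440:440+259]=cv2.resize(ims[3],(259,300))
cv2.imwrite("pics/ov2.png",c)
E
python3 fit.py
```

```text
[535.34618132 208.35338317 110.        ] [ 483.74677112 -208.43813139   60.        ] tin [583.36457198  18.33359074  25.        ] bottle [ 673.35890738 -412.34424268   95.        ]
[535.102 210.348] 0.396 [4340, 2052]
[0.131 1.602] 0.419 [1916, 646]
h [ 500.8552056  -265.95413564   90.        ]
[ 478.939 -167.311    1.793] 1.051 [284, 257]
```

View pics/ov2.png

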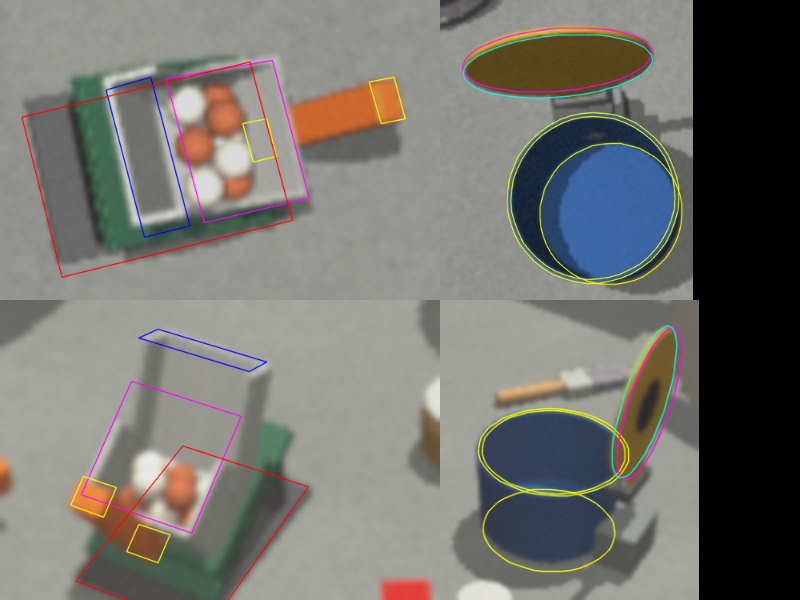

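The overlay shows the tub and lid fitting well: rim centre about (535,210) and lid nearly upright. The cup fit is close: canvas back-wall corners (281,57) and (309,203), handle end (392,78)–(404,118). I'll refine it with keypoints from this crop and plan the grasp.

```bash
cat > plan.py <<'E'
from h import *
from scipy.optimize import least_squares
def toolrot(yaw,lean,al):  # cup pitched fwd by lean(deg; seat=-30); tool = cup*rotx(pi)*roty(al)
    cup=Ro.from_euler('z',yaw)*Ro.from_euler('y',lean,degrees=True)
    return cup, cup*Ro.from_euler('y',-al,degrees=True)*Ro.from_euler('x',np.pi)
def step(p0,R0,p1,R1):  # delta in tool frame, mm -> m, rotvec
    return np.round(R0.inv().apply(p1-p0)/1000,4), np.round((R0.inv()*R1).as_rotvec(),4)
E
python3 - <<'E'
from plan import *
P={n:robot.read_camera(n) for n in("scene","top")}
K={"top":[((281,57),(-44,42,58)),((309,203),(-44,-42,58)),((393,78),(-64,12,126)),((404,119),(-64,-12,126))],
"scene":[((85,475),(-54,0,126)),]}
K["top"]=[(k,(a,b,c)) for k,(a,b,c) in K["top"]]
obs={"top":lambda c:np.array([360,200])+np.array(c)/4-.5,"scene":lambda c:np.array([225,255])+(np.array(c)-[0,300])/4-.5}
K["scene"]=[((94,497),(-54,0,126))]
# resolve y sign: cup y (yaw~1.75) points to -x world = image down in top
K["top"]=[(k,(a,-b,c)) for k,(a,b,c) in K["top"]]
def res(v): return np.concatenate([(proj(P[n],cupT(v,np.array([m],float)))[0]-obs[n](k)) for n in K for k,m in K[n]])
r=least_squares(res,[479,-167,1.79]); print(np.round(r.x,3),np.round(r.fun,1))
v=r.x; np.save("cup.npy",v)
g=cupT(v,np.array([[-54,0,97.]]))[0]
print("grip",g)
s=robot.sense(); R0=Ro.from_quat(s["tcp_rot"])
for al in (0,10):
    cup,T=toolrot(v[2],-30,al); print(al,T.as_matrix().round(2).tolist())
    tcp=g+T.apply([0,0,18.7]); pre=tcp-T.apply([0,0,110]); print("tcp",tcp,"pre",pre,step(s["eef_pos"],R0,pre,T))
E
```

```text
[ 481.449 -167.735    1.763] [-1.5  0.5 -0.3 -1.4  0.7  0.1  0.5  0.2 -0.8 -0.1]
grip [ 499.65927049 -261.24392896  109.00446417]
0 [[-0.17, 0.98, -0.1], [0.85, 0.19, 0.49], [0.5, 0.0, -0.87]]
tcp [ 497.87195937 -252.06634655   92.80978912] pre [ 508.38555418 -306.05212545  188.07258353] (array([ 0.4245, -0.2604,  0.0433]), array([ 0.4001,  0.4162, -1.4933]))
10 [[-0.15, 0.98, -0.12], [0.75, 0.19, 0.63], [0.64, 0.0, -0.77]]
tcp [ 497.3615476  -249.44545644   94.67943308] pre [ 510.87756456 -318.848236    178.94432182] (array([ 0.4239, -0.2473,  0.0524]), array([ 0.5327,  0.5541, -1.4635]))
```

Call:
{"op": "send_rows", "data": {
  "moves": [
    {"linear":[0.0353,-0.0206,0.0044],"rotation":[0,0,0]},
    {"linear":[0.0353,-0.0206,0.0044],"rotation":[0,0,0]},
    {"linear":[0.0353,-0.0206,0.0044],"rotation":[0,0,0]},
    {"linear":[0.0353,-0.0206,0.0044],"rotation":[0,0,0]},
    {"linear":[0.0353,-0.0206,0.0044],"rotation":[0,0,0]},
    {"linear":[0.0353,-0.0206,0.0044],"rotation":[0,0,0]},
    {"linear":[0.0353,-0.0206,0.0044],"rotation":[0,0,0]},
    {"linear":[0.0353,-0.0206,0.0044],"rotation":[0,0,0]},
    {"linear":[0.0353,-0.0206,0.0044],"rotation":[0,0,0]},
    {"linear":[0.0353,-0.0206,0.0044],"rotation":[0,0,0]}
  ],
  "claw": 0
}}

```text
t: 2.13
eef_pos: [452.6, -373.8, 187.5]
tcp_rot: [0.993, 0.116, 0.0, 0.0]
wrist_force: [0.5, -0.3, 0.8]
grip_width: 1.001
finger_force: 0.0
```

Call:
{"op": "send_rows", "data": {
  "moves": [
    {"linear":[0.0353,-0.0206,0.0044],"rotation":[0,0,0]},
    {"linear":[0.0353,-0.0206,0.0044],"rotation":[0,0,0]},
    {"linear":[0,0,0],"rotation":[0.038,0.0396,-0.1045]},
    {"linear":[0,0,0],"rotation":[0.038,0.0396,-0.1045]},
    {"linear":[0,0,0],"rotation":[0.038,0.0396,-0.1045]},
    {"linear":[0,0,0],"rotation":[0.038,0.0396,-0.1045]},
    {"linear":[0,0,0],"rotation":[0.038,0.0396,-0.1045]},
    {"linear":[0,0,0],"rotation":[0.038,0.0396,-0.1045]},
    {"linear":[0,0,0],"rotation":[0.038,0.0396,-0.1045]}
  ]
}}

```text
t: 2.88
eef_pos: [510.5, -319.2, 178.9]
tcp_rot: [0.867, 0.461, 0.12, -0.144]
wrist_force: [0.7, -0.0, 0.3]
grip_width: 0.999
finger_force: 0.0
```

Call:
{"op": "send_rows", "data": {
  "moves": [
    {"linear":[0,0,0],"rotation":[0.038,0.0396,-0.1045]},
    {"linear":[0,0,0],"rotation":[0.038,0.0396,-0.1045]},
    {"linear":[0,0,0],"rotation":[0.038,0.0396,-0.1045]},
    {"linear":[0,0,0],"rotation":[0.038,0.0396,-0.1045]},
    {"linear":[0,0,0],"rotation":[0.038,0.0396,-0.1045]},
    {"linear":[0,0,0],"rotation":[0.038,0.0396,-0.1045]},
    {"linear":[0,0,0],"rotation":[0.038,0.0396,-0.1045]},
    {"linear":[0,0,0],"rotation":[0,0,0]},
    {"linear":[0,0,0],"rotation":[0,0,0]}
  ]
}}

```text
t: 3.63
eef_pos: [510.7, -319.1, 177.8]
tcp_rot: [0.599, 0.724, 0.217, -0.264]
wrist_force: [0.5, -0.6, 0.4]
grip_width: 1.001
finger_force: 0.0
```

Run:
```python
from plan import *
v=np.load("cup.npy"); s=robot.sense(); R0=Ro.from_quat(s["tcp_rot"]); print(s["t"],s["eef_pos"],s["joints"].round(2))
g=cupT(v,np.array([[-54,0,97.]]))[0]; cup,T=toolrot(v[2],-30,10); tcp=g+T.apply([0,0,18.7])
print(step(s["eef_pos"],R0,tcp,T))
ims=[]
for n,(x,y,w,h) in {"top":(350,160,160,120),"scene":(200,220,160,120)}.items():
    P=robot.read_camera(n);sc=5 if 0 else 5
    im=cv2.resize(P["color"][y:y+h,x:x+w,::-1],None,fx=4,fy=4,interpolation=cv2.INTER_CUBIC)
    o=s["eef_pos"]; pts=np.array([o,o+R0.apply([0,0,91]),o+R0.apply([0,42,0]),o+R0.apply([0,-42,0]),g])
    for q in (proj(P,pts)-[x,y]+.5)*4: cv2.circle(im,tuple(int(a) for a in q),3,(255,0,255),-1)
    ims.append(cv2.resize(im,(400,300)) if 0 else im)
cv2.imwrite("pics/pre.png",cv2.resize(np.vstack(ims),(400,600)))
```

```text
3.6333 [ 510.73109192 -319.11298181  177.84282758] [-0.86  0.48  1.53  0.33  1.75 -1.1 ]
(array([9.000e-04, 1.000e-04, 1.093e-01]), array([ 0.0009,  0.0004, -0.0031]))
```

View pics/pre.png

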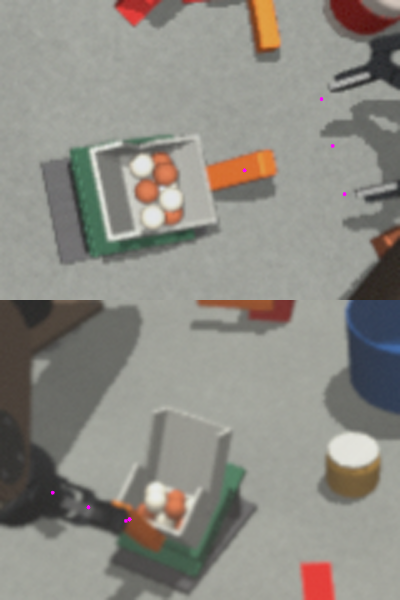

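The view shows the open fingers either side of the handle's line (top-half canvas: handle 243,170; fingertips 330,85 and 357,195). I'll advance and grip.

Call:
{"op": "send_rows", "data": {
  "moves": [
    {"linear":[0.0004,0,0.03],"rotation":[0,0,-0.001]},
    {"linear":[0.0004,0,0.03],"rotation":[0,0,-0.001]},
    {"linear":[0,0,0.025],"rotation":[0,0,-0.001]},
    {"linear":[0,0,0.015],"rotation":[0,0,0]},
    {"linear":[0,0,0.0095],"rotation":[0,0,0]},
    {"linear":[0,0,0],"rotation":[0,0,0]},
    {"linear":[0,0,0],"rotation":[0,0,0]}
  ]
}}

```text
t: 4.32
eef_pos: [497.5, -249.9, 96.0]
tcp_rot: [0.597, 0.726, 0.218, -0.263]
wrist_force: [0.3, -1.2, 0.8]
grip_width: 1.001
finger_force: 0.0
```

Call:
{"op": "send_rows", "data": {
  "moves": [
    {"linear":[0,0,0],"rotation":[0,0,0]},
    {"linear":[0,0,0],"rotation":[0,0,0]},
    {"linear":[0,0,0],"rotation":[0,0,0]},
    {"linear":[0,0,0],"rotation":[0,0,0]},
    {"linear":[0,0,0],"rotation":[0,0,0]},
    {"linear":[0,0,0],"rotation":[0,0,0]},
    {"linear":[0,0,0],"rotation":[0,0,0]},
    {"linear":[0,0,0],"rotation":[0,0,0]},
    {"linear":[0,0,0],"rotation":[0,0,0]},
    {"linear":[0,0,0],"rotation":[0,0,0]}
  ],
  "claw": 1,
  "grip_force": 80
}}

```text
t: 5.15
eef_pos: [497.4, -250.1, 95.5]
tcp_rot: [0.597, 0.726, 0.218, -0.262]
wrist_force: [0.4, -3.8, 2.0]
grip_width: 0.265
finger_force: 79.0
```

Run:
```python
from plan import *
s=robot.sense(); np.save("gp.npy",np.r_[s["eef_pos"],s["tcp_rot"]])
v=np.load("cup.npy"); R0=Ro.from_quat(s["tcp_rot"]); print(s["t"],s["eef_pos"],s["wrist_force"],s["moment"],s["grip_width"],s["finger_force"],s["joints"].round(2))
g=cupT(v,np.array([[-54,0,97.]]))[0]; cup,T=toolrot(v[2],-30,10)
print("err",step(s["eef_pos"],R0,g+T.apply([0,0,18.7]),T))
print("lift 1mm world up in tool", R0.inv().apply([0,0,1]).round(4))
```

```text
5.15 [ 497.39035034 -250.11354461   95.53757934] [ 0.35179394 -3.82496668  1.98944776] [-0.47395106 -0.09062068 -0.1090751 ] 0.26455694849104106 79.01099681854248 [-0.81  0.48  1.71  0.35  1.57 -1.12]
err (array([-0.    ,  0.0001,  0.0011]), array([0.0016, 0.0019, 0.0027]))
lift 1mm world up in tool [ 0.6414  0.003  -0.7672]
```

Call:
{"op": "send_rows", "data": {
  "moves": [
    {"linear":[0.0032,0,-0.0038],"rotation":[0,0,0]},
    {"linear":[0.0064,0,-0.0077],"rotation":[0,0,0]},
    {"linear":[0.0096,0,-0.0115],"rotation":[0,0,0]},
    {"linear":[0.0128,0,-0.0153],"rotation":[0,0,0]},
    {"linear":[0.0128,0,-0.0153],"rotation":[0,0,0]},
    {"linear":[0.0128,0,-0.0153],"rotation":[0,0,0]},
    {"linear":[0.0096,0,-0.0115],"rotation":[0,0,0]},
    {"linear":[0.0032,0,-0.0038],"rotation":[0,0,0]}
  ]
}}

```text
t: 5.82
eef_pos: [497.7, -250.0, 208.5]
tcp_rot: [0.597, 0.727, 0.218, -0.261]
wrist_force: [0.0, -0.9, -3.2]
grip_width: 0.273
finger_force: 78.5
```

Run:
```python
from plan import *
s=robot.sense(); v=np.load("cup.npy"); f=np.load("fit.npy"); R0=Ro.from_quat(s["tcp_rot"]); p0=s["eef_pos"]
print(s["t"],p0,s["wrist_force"],s["moment"],s["grip_width"],s["joints"].round(2))
yaw=v[2]; tub=np.array([*f[:2],0]); h=np.array([np.cos(yaw),np.sin(yaw),0]); away=np.array([np.cos(f[2]),np.sin(f[2]),0])
lip=tub-28*h-8*away+[0,0,135]
def tcp(lean,lip):
    cup,T=toolrot(yaw,lean,10); org=lip-cup.apply([81.4,0,54]); return org+cup.apply([-54,0,97])+T.apply([0,0,18.7]),T
# gripping offset: actual grip vs ideal -> 1mm, ignored
p,R=p0,R0
for lean in (-30,25,35,40,45,50,55):
    L=lip+([0,0,25] if lean<30 else 0)
    q,T=tcp(lean,L); print(lean,q.round(),step(p,R,q,T)); p,R=q,T
ims=[]
for n,(x,y,w,h_) in {"top":(340,140,160,120),"scene":(180,190,160,120)}.items():
    P=robot.read_camera(n); ims.append(cv2.resize(P["color"][y:y+h_,x:x+w,::-1],None,fx=2.5,fy=2.5,interpolation=cv2.INTER_CUBIC))
cv2.imwrite("pics/lift.png",np.vstack(ims))
```

```text
5.8167 [ 497.7404261  -250.04873485  208.46189965] [ 0.02978733 -0.91724549 -3.18588279] [-0.89117162 -0.22437023 -0.00981943] 0.27296826061685314 [-0.81  0.34  1.66  0.36  1.74 -1.06]
-30 [557.  57. 115.] (array([0.1631, 0.1168, 0.2578]), array([0.0027, 0.0042, 0.0051]))
25 [553.  74. 238.] (array([ 0.0923,  0.    , -0.083 ]), array([ 0.    , -0.9599, -0.    ]))
35 [551.  89. 231.] (array([0.0166, 0.    , 0.003 ]), array([ 0.    , -0.1745, -0.    ]))
40 [549.  98. 239.] (array([ 0.0046, -0.    , -0.0108]), array([ 0.    , -0.0873, -0.    ]))
45 [547. 107. 246.] (array([ 0.0046,  0.    , -0.0108]), array([-0.    , -0.0873,  0.    ]))
50 [545. 117. 252.] (array([ 0.0046, -0.    , -0.0108]), array([ 0.    , -0.0873, -0.    ]))
55 [543. 127. 257.] (array([ 0.0046,  0.    , -0.0108]), array([-0.    , -0.0873, -0.    ]))
```

View pics/lift.png

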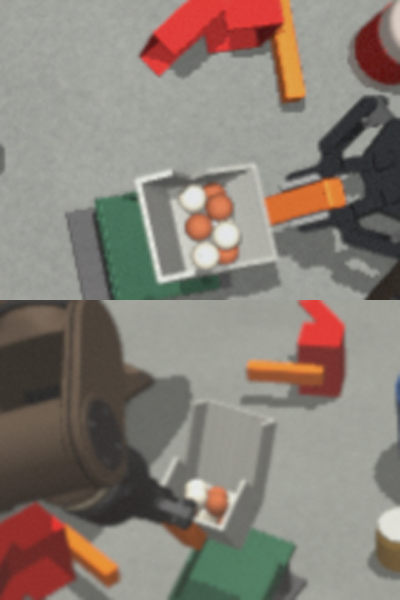

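The cup is lifted with all balls visible inside (top-half canvas 210,230) and clear of the stand. I'll carry it to the tub.

Call:
{"op": "send_rows", "data": {
  "moves": [
    {"linear":[0.006,0.003,0.004],"rotation":[0,0,0]},
    {"linear":[0.012,0.006,0.008],"rotation":[0,0,0]},
    {"linear":[0.0197,0.0097,0.013],"rotation":[0,0,0]},
    {"linear":[0.0197,0.0097,0.013],"rotation":[0,0,0]},
    {"linear":[0.0197,0.0097,0.013],"rotation":[0,0,0]},
    {"linear":[0.0197,0.0097,0.013],"rotation":[0,0,0]},
    {"linear":[0.0197,0.0097,0.013],"rotation":[0,0,0]},
    {"linear":[0.0197,0.0097,0.013],"rotation":[0,0,0]},
    {"linear":[0.0197,0.0097,0.013],"rotation":[0,0,0]},
    {"linear":[0.0197,0.0097,0.013],"rotation":[0,0,0]}
  ]
}}

```text
t: 6.75
eef_pos: [540.4, -24.7, 227.8]
tcp_rot: [0.596, 0.726, 0.218, -0.265]
wrist_force: [0.9, -0.2, -3.1]
grip_width: 0.268
finger_force: 78.5
```

Call:
{"op": "send_rows", "data": {
  "moves": [
    {"linear":[0.0197,0.0097,0.013],"rotation":[0,0,0]},
    {"linear":[0.012,0.006,0.008],"rotation":[0,0,0]},
    {"linear":[0.006,0.003,0.004],"rotation":[0,0,0]},
    {"linear":[0,0,0],"rotation":[0,0,0]}
  ]
}}

```text
t: 7.08
eef_pos: [550.1, 22.5, 233.3]
tcp_rot: [0.596, 0.727, 0.217, -0.265]
wrist_force: [-0.7, -0.9, -4.3]
grip_width: 0.269
finger_force: 78.7
```

```bash
cat > pour.py <<'E'
from plan import *
s=robot.sense(); v=np.load("cup.npy"); f=np.load("fit.npy"); R0=Ro.from_quat(s["tcp_rot"]); p0=s["eef_pos"]
print(s["t"],p0,s["wrist_force"],s["grip_width"],s["joints"].round(2))
yaw=v[2]; tub=np.array([*f[:2],0]); h=np.array([np.cos(yaw),np.sin(yaw),0]); away=np.array([np.cos(f[2]),np.sin(f[2]),0])
cur=Ro.from_euler('z',-yaw)*R0*Ro.from_euler('x',-np.pi)*Ro.from_euler('y',10,degrees=True); print("lean",cur.as_euler('yxz',degrees=True).round(1))
lip=tub-28*h-8*away+[0,0,135]
def tcp(lean,lip):
    cup,T=toolrot(yaw,lean,10); org=lip-cup.apply([81.4,0,54]); return org+cup.apply([-54,0,97])+T.apply([0,0,18.7]),T
E
python3 - <<'E'
from pour import *
p,R=p0,R0
q,T=tcp(25,lip+[0,0,25]); print(q,step(p,R,q,T),(q-p).round())
# 12 equal rows following straight line with interpolated rotation
rv=(R.inv()*T).as_rotvec()/12
for i in range(12):
    Rn=R*Ro.from_rotvec(rv); print(R.inv().apply((q-p0)/12).round(1))
    R=Rn
print(rv.round(4))
E
```

```text
7.0833 [550.11351353  22.54834679 233.31359944] [-0.72501461 -0.89305514 -4.27912276] 0.2693131926571515 [-0.4   0.17  1.82  0.56  1.59 -0.71]
lean [-30.1  -0.    0.3]
[553.43121479  74.45562656 238.13093453] (array([0.0415, 0.0134, 0.0287]), array([-0.001 , -0.9614,  0.0052])) [ 3. 52.  5.]
[3.5 1.1 2.4]
[3.6 1.1 2.1]
[3.8 1.1 1.8]
[3.9 1.1 1.5]
[4.  1.1 1.2]
[4.1 1.1 0.9]
[4.2 1.1 0.5]
[4.2 1.1 0.2]
[ 4.2  1.1 -0.2]
[ 4.2  1.1 -0.5]
[ 4.1  1.1 -0.8]
[ 4.1  1.1 -1.2]
[-0.0001 -0.0801  0.0004]
```

Call:
{"op": "send_rows", "data": {
  "moves": [
    {"linear":[0.0035,0.0011,0.0024],"rotation":[0,-0.08,0.0004]},
    {"linear":[0.0036,0.0011,0.0021],"rotation":[0,-0.08,0.0004]},
    {"linear":[0.0038,0.0011,0.0018],"rotation":[0,-0.08,0.0004]},
    {"linear":[0.0039,0.0011,0.0015],"rotation":[0,-0.08,0.0004]},
    {"linear":[0.004,0.0011,0.0012],"rotation":[0,-0.08,0.0004]},
    {"linear":[0.0041,0.0011,0.0009],"rotation":[0,-0.08,0.0004]},
    {"linear":[0.0042,0.0011,0.0005],"rotation":[0,-0.08,0.0004]},
    {"linear":[0.0042,0.0011,0.0002],"rotation":[0,-0.08,0.0004]},
    {"linear":[0.0042,0.0011,-0.0002],"rotation":[0,-0.08,0.0004]},
    {"linear":[0.0042,0.0011,-0.0005],"rotation":[0,-0.08,0.0004]}
  ]
}}

```text
t: 7.92
eef_pos: [552.9, 62.9, 237.4]
tcp_rot: [0.637, 0.769, -0.034, 0.039]
wrist_force: [-0.3, 0.4, -4.5]
grip_width: 0.272
finger_force: 78.6
```

Run:
```python
from pour import *
cup,_=toolrot(yaw,cur.as_euler('yxz',degrees=True)[0],10)
g=p0-R0.apply([0,0,18.7]); lipn=g+cup.apply([81.4+54,0,54-97]); print("lip now",lipn,"want",lip)
p,R=p0,R0
for lean in (30,36,40,44,48,52,56):
    q,T=tcp(lean,lip+([0,0,10] if lean<32 else 0)); print(lean,step(p,R,q,T)); p,R=q,T
P=[robot.read_camera(n) for n in ("top","scene")]
cv2.imwrite("pics/tub1.png",np.vstack([cv2.resize(i["color"][y:y+100,x:x+160,::-1],None,fx=3,fy=3) for i,(x,y) in zip(P,((170,130),(270,160)))]))
```

```text
7.9167 [552.9334791   62.94433001 237.44521833] [-0.26506817  0.35128432 -4.45178449] 0.271699010163523 [-0.02  0.02  1.87 -0.11  1.24 -0.18]
lean [15.9  0.1 -0.2]
lip now [529.97235227 181.05392442 177.5151431 ] want [532.52227343 181.81999675 135.        ]
30 (array([0.0189, 0.0026, 0.0031]), array([-0.0026, -0.2454, -0.0037]))
36 (array([ 0.009 ,  0.    , -0.0035]), array([ 0.    , -0.1047,  0.    ]))
40 (array([ 0.0036, -0.    , -0.0087]), array([-0.    , -0.0698, -0.    ]))
44 (array([ 0.0036,  0.    , -0.0087]), array([-0.    , -0.0698, -0.    ]))
48 (array([ 0.0036,  0.    , -0.0087]), array([-0.    , -0.0698, -0.    ]))
52 (array([ 0.0036, -0.    , -0.0087]), array([ 0.    , -0.0698,  0.    ]))
56 (array([ 0.0036,  0.    , -0.0087]), array([-0.    , -0.0698, -0.    ]))
```

View pics/tub1.png

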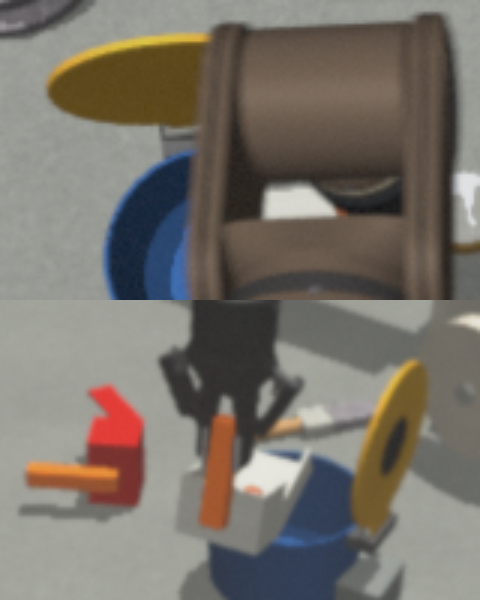

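The view shows the cup lip over the tub mouth (lower-half canvas 285,500) and the lid clear of the gripper. I'll tip it in small steps.

Call:
{"op": "send_rows", "data": {
  "moves": [
    {"linear":[0.0063,0.0009,0.001],"rotation":[-0.0009,-0.0818,-0.0012]},
    {"linear":[0.0063,0.0009,0.001],"rotation":[-0.0009,-0.0818,-0.0012]},
    {"linear":[0.0063,0.0009,0.001],"rotation":[-0.0009,-0.0818,-0.0012]},
    {"linear":[0.0045,0,-0.0017],"rotation":[0,-0.0523,0]},
    {"linear":[0.0045,0,-0.0017],"rotation":[0,-0.0523,0]},
    {"linear":[0.0018,0,-0.0044],"rotation":[0,-0.0349,0]},
    {"linear":[0.0018,0,-0.0044],"rotation":[0,-0.0349,0]},
    {"linear":[0,0,0],"rotation":[0,0,0]},
    {"linear":[0,0,0],"rotation":[0,0,0]}
  ]
}}

```text
t: 8.77
eef_pos: [549.4, 97.4, 236.7]
tcp_rot: [0.615, 0.746, -0.163, 0.198]
wrist_force: [-1.0, -0.1, -3.4]
grip_width: 0.271
finger_force: 79.4
```

Call:
{"op": "send_rows", "data": {
  "moves": [
    {"linear":[0.0018,0,-0.0044],"rotation":[0,-0.0349,0]},
    {"linear":[0.0018,0,-0.0044],"rotation":[0,-0.0349,0]},
    {"linear":[0,0,0],"rotation":[0,0,0]},
    {"linear":[0,0,0],"rotation":[0,0,0]},
    {"linear":[0,0,0],"rotation":[0,0,0]},
    {"linear":[0.0018,0,-0.0044],"rotation":[0,-0.0349,0]},
    {"linear":[0.0018,0,-0.0044],"rotation":[0,-0.0349,0]},
    {"linear":[0,0,0],"rotation":[0,0,0]},
    {"linear":[0,0,0],"rotation":[0,0,0]},
    {"linear":[0,0,0],"rotation":[0,0,0]}
  ]
}}

```text
t: 9.6
eef_pos: [547.1, 112.7, 249.0]
tcp_rot: [0.601, 0.73, -0.205, 0.251]
wrist_force: [0.0, -0.3, -1.9]
grip_width: 0.268
finger_force: 79.5
```

Call:
{"op": "send_rows", "data": {
  "moves": [
    {"linear":[0.0018,0,-0.0044],"rotation":[0,-0.0349,0]},
    {"linear":[0.0018,0,-0.0044],"rotation":[0,-0.0349,0]},
    {"linear":[0,0,0],"rotation":[0,0,0]},
    {"linear":[0,0,0],"rotation":[0,0,0]},
    {"linear":[0.0018,0,-0.0044],"rotation":[0,-0.0349,0]},
    {"linear":[0.0018,0,-0.0044],"rotation":[0,-0.0349,0]},
    {"linear":[0,0,0],"rotation":[0,0,0]},
    {"linear":[0,0,0],"rotation":[0,0,0]},
    {"linear":[0,0,0],"rotation":[0,0,0]},
    {"linear":[0,0,0],"rotation":[0,0,0]}
  ]
}}

```text
t: 10.43
eef_pos: [543.8, 129.3, 257.5]
tcp_rot: [0.586, 0.711, -0.246, 0.302]
wrist_force: [-0.5, -0.5, -2.5]
grip_width: 0.27
finger_force: 79.6
```

Run:
```python
from pour import *
P=[robot.read_camera(n) for n in ("top","scene")]
cv2.imwrite("pics/tub2.png",np.vstack([cv2.resize(i["color"][y:y+100,x:x+160,::-1],None,fx=3,fy=3) for i,(x,y) in zip(P,((170,130),(270,160)))]))
```

```text
10.4333 [543.78426956 129.28383307 257.54234518] [-0.49206868 -0.47542534 -2.49968567] 0.27023775908218955 [ 0.37  0.15  1.83 -0.8   1.4   0.42]
lean [55.9 -0.2  0.1]
```

View pics/tub2.png

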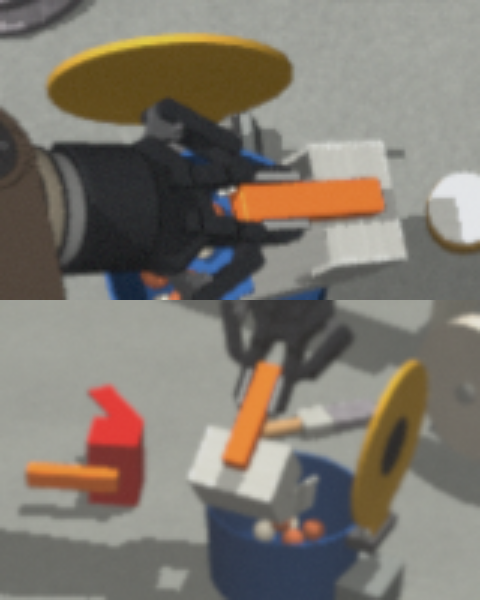

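Balls are visible in the tub (lower-half canvas 265–315,530) and the cup is tipped about 56°. I'll tip a little further, wait, then raise and turn back.

Call:
{"op": "send_rows", "data": {
  "moves": [
    {"linear":[0.0018,0,-0.0044],"rotation":[0,-0.0349,0]},
    {"linear":[0.0018,0,-0.0044],"rotation":[0,-0.0349,0]},
    {"linear":[0.0018,0,-0.0044],"rotation":[0,-0.0349,0]},
    {"linear":[0,0,0],"rotation":[0,0,0]},
    {"linear":[0,0,0],"rotation":[0,0,0]},
    {"linear":[0,0,0],"rotation":[0,0,0]},
    {"linear":[0,0,0],"rotation":[0,0,0]},
    {"linear":[0,0,0],"rotation":[0,0,0]},
    {"linear":[0,0,0],"rotation":[0,0,0]}
  ]
}}

```text
t: 11.28
eef_pos: [541.1, 142.6, 262.4]
tcp_rot: [0.572, 0.694, -0.277, 0.339]
wrist_force: [-0.2, -0.2, -2.2]
grip_width: 0.271
finger_force: 79.6
```

Run:
```python
from pour import *
q=p0+[0,0,45]; print("up",step(p0,R0,q,R0))
gp=np.load("gp.npy"); Rg=Ro.from_quat(gp[3:]); end=np.array([552,22,255.]); 
rv=(R0.inv()*Rg).as_rotvec(); n=18; print("rv",rv.round(3),rv/n)
R=R0
for i in range(n):
    print(R.inv().apply((end-q)/n).round(1).tolist()); R=R*Ro.from_rotvec(rv/n)
```

```text
11.2833 [541.11587442 142.62093451 262.41601144] [-0.24910394 -0.21832145 -2.22933175] 0.27092204514407003 [ 0.42  0.19  1.81 -0.88  1.47  0.48]
lean [61.9 -0.2  0.1]
up (array([-0.0354,  0.0002, -0.0278]), array([0., 0., 0.]))
rv [1.000e-03 1.602e+00 0.000e+00] [3.77031620e-05 8.89779451e-02 2.30316808e-05]
[-1.8, -0.7, 7.1]
[-2.5, -0.7, 6.9]
[-3.1, -0.7, 6.6]
[-3.6, -0.7, 6.3]
[-4.2, -0.7, 6.0]
[-4.7, -0.7, 5.6]
[-5.2, -0.7, 5.1]
[-5.6, -0.7, 4.7]
[-6.0, -0.7, 4.1]
[-6.4, -0.7, 3.6]
[-6.6, -0.7, 3.0]
[-6.9, -0.7, 2.4]
[-7.1, -0.7, 1.8]
[-7.2, -0.7, 1.2]
[-7.3, -0.7, 0.5]
[-7.3, -0.7, -0.1]
[-7.3, -0.7, -0.8]
[-7.2, -0.7, -1.4]
```

Call:
{"op": "send_rows", "data": {
  "moves": [
    {"linear":[-0.0177,0,-0.0139],"rotation":[0,0,0]},
    {"linear":[-0.0177,0,-0.0139],"rotation":[0,0,0]},
    {"linear":[-0.0018,-0.0007,0.0071],"rotation":[0,0.089,0]},
    {"linear":[-0.0025,-0.0007,0.0069],"rotation":[0,0.089,0]},
    {"linear":[-0.0031,-0.0007,0.0066],"rotation":[0,0.089,0]},
    {"linear":[-0.0036,-0.0007,0.0063],"rotation":[0,0.089,0]},
    {"linear":[-0.0042,-0.0007,0.006],"rotation":[0,0.089,0]},
    {"linear":[-0.0047,-0.0007,0.0056],"rotation":[0,0.089,0]},
    {"linear":[-0.0052,-0.0007,0.0051],"rotation":[0,0.089,0]},
    {"linear":[-0.0056,-0.0007,0.0047],"rotation":[0,0.089,0]}
  ]
}}

```text
t: 12.12
eef_pos: [545.7, 88.6, 284.7]
tcp_rot: [0.632, 0.769, -0.059, 0.075]
wrist_force: [-0.6, 0.0, -2.9]
grip_width: 0.271
finger_force: 79.5
```

Call:
{"op": "send_rows", "data": {
  "moves": [
    {"linear":[-0.006,-0.0007,0.0041],"rotation":[0,0.089,0]},
    {"linear":[-0.0064,-0.0007,0.0036],"rotation":[0,0.089,0]},
    {"linear":[-0.0066,-0.0007,0.003],"rotation":[0,0.089,0]},
    {"linear":[-0.0069,-0.0007,0.0024],"rotation":[0,0.089,0]},
    {"linear":[-0.0071,-0.0007,0.0018],"rotation":[0,0.089,0]},
    {"linear":[-0.0072,-0.0007,0.0012],"rotation":[0,0.089,0]},
    {"linear":[-0.0073,-0.0007,0.0005],"rotation":[0,0.089,0]},
    {"linear":[-0.0073,-0.0007,-0.0001],"rotation":[0,0.089,0]},
    {"linear":[-0.0073,-0.0007,-0.0008],"rotation":[0,0.089,0]},
    {"linear":[-0.0072,-0.0007,-0.0014],"rotation":[0,0.089,0]}
  ]
}}

```text
t: 12.95
eef_pos: [551.9, 20.6, 254.9]
tcp_rot: [0.596, 0.726, 0.218, -0.263]
wrist_force: [0.8, 0.7, -3.0]
grip_width: 0.274
finger_force: 79.5
```

```bash
cat > back.py <<'E'
from plan import *
import sys
s=robot.sense(); gp=np.load("gp.npy"); Rg=Ro.from_quat(gp[3:]); R0=Ro.from_quat(s["tcp_rot"])
print(s["t"],s["eef_pos"].round(1),s["wrist_force"].round(1),s["moment"].round(2),s["grip_width"],s["joints"].round(2))
for z in (100,20,0): print(z,step(s["eef_pos"],R0,gp[:3]+[0,0,z],Rg))
print("up",R0.inv().apply([0,0,1]).round(3))
E
python3 back.py
python3 - <<'E'
from h import *
P=[robot.read_camera(n) for n in ("top","scene")]
cv2.imwrite("pics/tub3.png",np.vstack([cv2.resize(i["color"][y:y+100,x:x+200,::-1],None,fx=3,fy=3) for i,(x,y) in zip(P,((170,130),(230,180)))]))
E
```

```text
12.95 [551.9  20.6 254.9] [ 0.8  0.7 -3. ] [-0.66 -0.13 -0.  ] 0.2739312301026433 [-0.4   0.15  1.8   0.56  1.62 -0.69]
100 (array([-0.2335, -0.106 , -0.1185]), array([-0.0005, -0.0004,  0.0013]))
20 (array([-0.2848, -0.1063, -0.0571]), array([-0.0005, -0.0004,  0.0013]))
0 (array([-0.2977, -0.1064, -0.0418]), array([-0.0005, -0.0004,  0.0013]))
up [ 0.642  0.003 -0.767]
```

View pics/tub3.png

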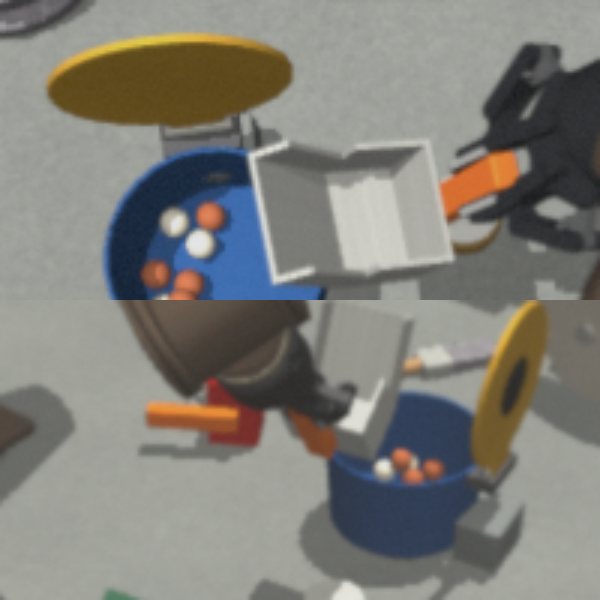

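The cup is empty (top-half canvas 350,210) and the balls lie in the tub (180,250). I'll take the cup back above the stand.

Call:
{"op": "send_rows", "data": {
  "moves": [
    {"linear":[-0.0117,-0.0053,-0.0059],"rotation":[0,0,0]},
    {"linear":[-0.0234,-0.0106,-0.0119],"rotation":[0,0,0]},
    {"linear":[-0.0234,-0.0106,-0.0119],"rotation":[0,0,0]},
    {"linear":[-0.0234,-0.0106,-0.0119],"rotation":[0,0,0]},
    {"linear":[-0.0234,-0.0106,-0.0119],"rotation":[0,0,0]},
    {"linear":[-0.0234,-0.0106,-0.0119],"rotation":[0,0,0]},
    {"linear":[-0.0234,-0.0106,-0.0119],"rotation":[0,0,0]},
    {"linear":[-0.0234,-0.0106,-0.0119],"rotation":[0,0,0]},
    {"linear":[-0.0234,-0.0106,-0.0119],"rotation":[0,0,0]},
    {"linear":[-0.0234,-0.0106,-0.0119],"rotation":[0,0,0]}
  ]
}}

```text
t: 13.88
eef_pos: [500.0, -237.3, 199.3]
tcp_rot: [0.597, 0.728, 0.216, -0.261]
wrist_force: [0.4, -0.6, -1.7]
grip_width: 0.271
finger_force: 79.5
```

Call:
{"op": "send_rows", "data": {
  "moves": [
    {"linear":[-0.0117,-0.0053,-0.0059],"rotation":[0,0,0.0013]},
    {"linear":[0,0,0],"rotation":[0,0,0]},
    {"linear":[0,0,0],"rotation":[0,0,0]},
    {"linear":[0,0,0],"rotation":[0,0,0]}
  ]
}}

```text
t: 14.22
eef_pos: [497.9, -248.3, 196.1]
tcp_rot: [0.597, 0.727, 0.217, -0.262]
wrist_force: [-0.2, -0.1, -1.1]
grip_width: 0.273
finger_force: 79.7
```

```bash
python3 back.py
```

```text
14.2167 [ 497.9 -248.3  196.1] [-0.2 -0.1 -1.1] [-0.68 -0.14  0.03] 0.2726271960881077 [-0.81  0.35  1.67  0.36  1.72 -1.06]
100 (array([-0.0017, -0.0008, -0.0006]), array([-0.001 ,  0.0007,  0.0008]))
20 (array([-0.0529, -0.001 ,  0.0608]), array([-0.001 ,  0.0007,  0.0008]))
0 (array([-0.0657, -0.0011,  0.0761]), array([-0.001 ,  0.0007,  0.0008]))
up [ 0.641  0.003 -0.768]
```

Call:
{"op": "send_rows", "data": {
  "moves": [
    {"linear":[-0.0066,-0.0001,0.0076],"rotation":[0,0,0]},
    {"linear":[-0.0132,-0.0003,0.0152],"rotation":[0,0,0]},
    {"linear":[-0.0132,-0.0003,0.0152],"rotation":[0,0,0]},
    {"linear":[-0.0132,-0.0002,0.0152],"rotation":[0,0,0]},
    {"linear":[-0.0067,-0.0001,0.0076],"rotation":[0,0,0]},
    {"linear":[0,0,0],"rotation":[0,0,0]},
    {"linear":[0,0,0],"rotation":[0,0,0]}
  ]
}}

```text
t: 14.8
eef_pos: [497.0, -250.1, 114.7]
tcp_rot: [0.597, 0.726, 0.218, -0.263]
wrist_force: [0.3, -0.4, -3.2]
grip_width: 0.272
finger_force: 79.4
```

```bash
python3 back.py
```

```text
14.8 [ 497.  -250.1  114.7] [ 0.3 -0.4 -3.2] [-0.63 -0.11 -0.01] 0.27234029617405514 [-0.81  0.45  1.71  0.35  1.6  -1.11]
100 (array([ 0.0518,  0.0005, -0.062 ]), array([-0.0016, -0.0014, -0.0002]))
20 (array([ 0.0004,  0.0003, -0.0007]), array([-0.0016, -0.0014, -0.0002]))
0 (array([-0.0124,  0.0003,  0.0146]), array([-0.0016, -0.0014, -0.0002]))
up [ 0.642  0.002 -0.766]
```

Call:
{"op": "send_rows", "data": {
  "moves": [
    {"linear":[-0.0032,0.0001,0.0038],"rotation":[0,0,0]},
    {"linear":[-0.0032,0.0001,0.0038],"rotation":[0,0,0]},
    {"linear":[-0.0025,0.0001,0.003],"rotation":[0,0,0]},
    {"linear":[-0.0015,0,0.0017],"rotation":[0,0,0]},
    {"linear":[-0.001,0,0.0012],"rotation":[0,0,0]},
    {"linear":[0,0,0],"rotation":[0,0,0]},
    {"linear":[0,0,0],"rotation":[0,0,0]}
  ]
}}

```text
t: 15.38
eef_pos: [497.3, -250.9, 97.2]
tcp_rot: [0.597, 0.726, 0.218, -0.263]
wrist_force: [-0.1, -0.4, -2.7]
grip_width: 0.271
finger_force: 79.5
```

```bash
python3 back.py
```

```text
15.3833 [ 497.3 -250.9   97.2] [-0.1 -0.4 -2.7] [-0.59 -0.12  0.03] 0.27144742569080377 [-0.81  0.47  1.71  0.35  1.57 -1.12]
100 (array([ 0.0637,  0.0004, -0.0749]), array([-0.0006, -0.0003, -0.0006]))
20 (array([ 0.0123,  0.0003, -0.0136]), array([-0.0006, -0.0003, -0.0006]))
0 (array([-0.0005,  0.0002,  0.0018]), array([-0.0006, -0.0003, -0.0006]))
up [ 0.642  0.002 -0.767]
```

Still carrying the cup's weight; I'll lower it the remaining 1.7 mm.

Call:
{"op": "send_rows", "data": {
  "moves": [
    {"linear":[-0.0003,0.0002,0.0009],"rotation":[0,0,0]},
    {"linear":[-0.0003,0,0.0009],"rotation":[0,0,0]},
    {"linear":[0,0,0],"rotation":[0,0,0]},
    {"linear":[0,0,0],"rotation":[0,0,0]},
    {"linear":[0,0,0],"rotation":[0,0,0]}
  ]
}}

```text
t: 15.8
eef_pos: [497.5, -250.1, 95.6]
tcp_rot: [0.597, 0.726, 0.218, -0.263]
wrist_force: [-0.2, 0.4, -0.4]
grip_width: 0.276
finger_force: 79.8
```

```bash
python3 back.py
```

```text
15.8 [ 497.5 -250.1   95.6] [-0.2  0.4 -0.4] [-0.3  -0.16 -0.11] 0.2757139031559971 [-0.81  0.48  1.71  0.35  1.57 -1.12]
100 (array([ 0.0641,  0.0002, -0.0766]), array([-0.0004, -0.0004, -0.0005]))
20 (array([ 0.0128, -0.    , -0.0152]), array([-0.0004, -0.0004, -0.0005]))
0 (array([-0.    , -0.0001,  0.0001]), array([-0.0004, -0.0004, -0.0005]))
up [ 0.642  0.002 -0.767]
```

Call:
{"op": "send_rows", "data": {
  "moves": [
    {"linear":[0,0,0],"rotation":[0,0,0]},
    {"linear":[0,0,0],"rotation":[0,0,0]},
    {"linear":[0,0,0],"rotation":[0,0,0]},
    {"linear":[0,0,0],"rotation":[0,0,0]},
    {"linear":[0,0,0],"rotation":[0,0,0]},
    {"linear":[0,0,0],"rotation":[0,0,0]},
    {"linear":[0,0,0],"rotation":[0,0,0]},
    {"linear":[0,0,0],"rotation":[0,0,0]}
  ],
  "claw": 0
}}

```text
t: 16.47
eef_pos: [497.4, -250.2, 95.5]
tcp_rot: [0.597, 0.726, 0.218, -0.263]
wrist_force: [0.7, 0.4, -0.0]
grip_width: 0.999
finger_force: 0.0
```

Call:
{"op": "send_rows", "data": {
  "moves": [
    {"linear":[0,0,-0.01],"rotation":[0,0,0]},
    {"linear":[0,0,-0.025],"rotation":[0,0,0]},
    {"linear":[0,0,-0.035],"rotation":[0,0,0]},
    {"linear":[0,0,-0.035],"rotation":[0,0,0]},
    {"linear":[0,0,-0.035],"rotation":[0,0,0]},
    {"linear":[0,0,-0.02],"rotation":[0,0,0]},
    {"linear":[0,0,0],"rotation":[0,0,0]}
  ]
}}

```text
t: 17.05
eef_pos: [518.3, -355.3, 223.6]
tcp_rot: [0.598, 0.727, 0.217, -0.258]
wrist_force: [1.3, 0.2, 0.8]
grip_width: 1.001
finger_force: 0.0
```

Run:
```python
from plan import *
v=np.load("cup.npy"); s=robot.sense(); print(s["t"],s["eef_pos"],s["joints"].round(2))
ims=[]
for n,(x,y,w,h) in {"top":(170,130,310,145),"scene":(220,160,200,180)}.items():
    P=robot.read_camera(n); ims.append(P["color"][y:y+h,x:x+w,::-1])
    if n=="top":
        a=cv2.imread("pics/top0.png")[200:275,360:480]; b=P["color"][200:275,360:480,::-1]
c=np.zeros((600,800,3),np.uint8)
c[:290,:620]=cv2.resize(ims[0],(620,290)); c[290:590,:333]=cv2.resize(ims[1],(333,300))
c[290:440,340:580]=cv2.resize(a,(240,150)); c[445:595,340:580]=cv2.resize(b,(240,150))
cv2.imwrite("pics/rel.png",c)
```

```text
17.05 [ 518.25700459 -355.27614166  223.57373904] [-0.89  0.49  1.42  0.32  1.83 -1.09]
```

View pics/rel.png

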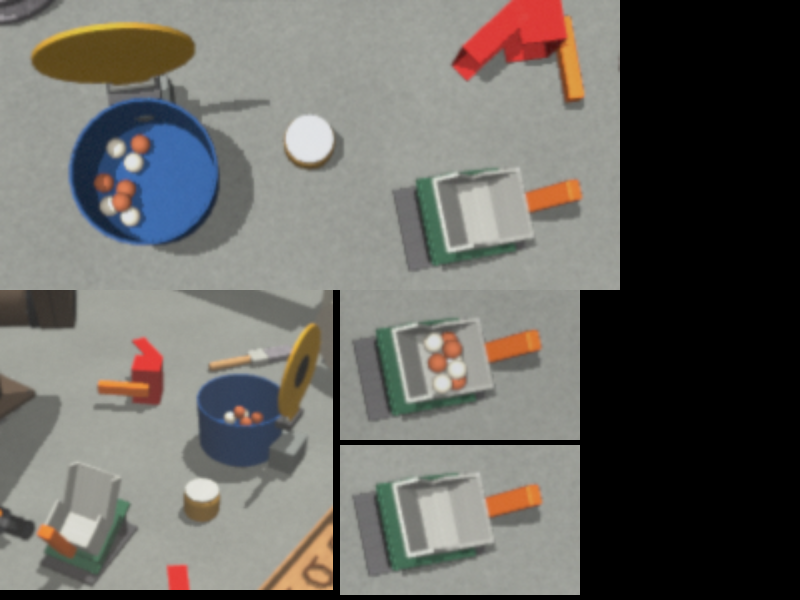

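All eight balls (four white, four terracotta) lie in the tub at canvas (100–140,145–215), and the cup sits in the stand exactly as before (comparison lower right). Next is the lid. I'll shut the fingers and go round behind it.

```bash
cat > lid.py <<'E'
from plan import *
f=np.load("fit.npy"); ty=f[2]; Rt=Ro.from_euler('z',ty); hinge=Rt.apply([97,0,0])+[f[0],f[1],115]
_,TD=toolrot(ty+np.pi/2,10,10)
s=robot.sense(); R0=Ro.from_quat(s["tcp_rot"]); p0=s["eef_pos"]
print(s["t"],p0.round(1),s["wrist_force"].round(1),s["joints"].round(2),"hinge",hinge.round(1))
print("tubframe rel hinge",Rt.inv().apply(p0-hinge).round(1))
def P(x,y,z): return hinge+Rt.apply([x,y,0])+[0,0,z-115]
E
python3 - <<'E'
from lid import *
B=P(60,-150,330); C=P(45,0,330); print(B,C)
print("rot only",step(p0,R0,p0,TD)); print("then B",step(p0,TD,B,TD)); print("C",step(B,TD,C,TD)); print(TD.as_matrix().round(3))
E
```

```text
17.15 [ 516.9 -351.4  218.5] [-1.1  0.1 -0.1] [-0.88  0.5   1.43  0.32  1.83 -1.09] hinge [631.3 223.  115. ]
tubframe rel hinge [-188.4 -554.6  103.5]
[710.33150423  82.11551419 330.        ] [675.8875082  228.87590101 330.        ]
rot only (array([0., 0., 0.]), array([-0.0189, -0.6949,  0.0604]))
then B (array([ 0.4046,  0.2484, -0.1115]), array([0., 0., 0.]))
C (array([ 0.15 , -0.015, -0.   ]), array([0., 0., 0.]))
[[-0.13   0.991  0.   ]
 [ 0.991  0.13   0.   ]
 [ 0.     0.    -1.   ]]
```

Call:
{"op": "send_rows", "data": {
  "moves": [
    {"linear":[0,0,0],"rotation":[-0.003,-0.1158,0.01]},
    {"linear":[0,0,0],"rotation":[-0.003,-0.1158,0.01]},
    {"linear":[0,0,0],"rotation":[-0.003,-0.1158,0.01]},
    {"linear":[0,0,0],"rotation":[-0.003,-0.1158,0.01]},
    {"linear":[0,0,0],"rotation":[-0.003,-0.1158,0.01]},
    {"linear":[0,0,0],"rotation":[-0.003,-0.1158,0.01]},
    {"linear":[0,0,-0.035],"rotation":[0,0,0]},
    {"linear":[0,0,-0.035],"rotation":[0,0,0]},
    {"linear":[0,0,-0.035],"rotation":[0,0,0]}
  ],
  "claw": 1,
  "grip_force": 60
}}

```text
t: 17.9
eef_pos: [515.6, -348.0, 319.9]
tcp_rot: [0.658, 0.753, 0.0, -0.005]
wrist_force: [-0.3, -0.1, -0.2]
grip_width: -0.002
finger_force: 0.0
```

Call:
{"op": "send_rows", "data": {
  "moves": [
    {"linear":[0.0311,0.0191,0],"rotation":[0,0,0]},
    {"linear":[0.0311,0.0191,0],"rotation":[0,0,0]},
    {"linear":[0.0311,0.0191,0],"rotation":[0,0,0]},
    {"linear":[0.0311,0.0191,0],"rotation":[0,0,0]},
    {"linear":[0.0311,0.0191,0],"rotation":[0,0,0]},
    {"linear":[0.0311,0.0191,0],"rotation":[0,0,0]},
    {"linear":[0.0311,0.0191,0],"rotation":[0,0,0]},
    {"linear":[0.0311,0.0191,0],"rotation":[0,0,0]},
    {"linear":[0.0311,0.0191,0],"rotation":[0,0,0]},
    {"linear":[0.0311,0.0191,0],"rotation":[0,0,0]}
  ]
}}

```text
t: 18.73
eef_pos: [664.3, -14.7, 320.1]
tcp_rot: [0.658, 0.753, -0.001, -0.003]
wrist_force: [-0.1, -1.8, 0.5]
grip_width: 0.0
finger_force: 0.0
```

Call:
{"op": "send_rows", "data": {
  "moves": [
    {"linear":[0.0311,0.0191,0],"rotation":[0,0,0]},
    {"linear":[0.0311,0.0191,0],"rotation":[0,0,0]},
    {"linear":[0.0311,0.0191,0],"rotation":[0,0,0]},
    {"linear":[0,0,0],"rotation":[0,0,0]}
  ]
}}

```text
t: 19.07
eef_pos: [709.3, 89.6, 319.1]
tcp_rot: [0.656, 0.755, -0.001, -0.004]
wrist_force: [-0.6, -0.2, -0.2]
grip_width: 0.002
finger_force: 0.0
```

Run:
```python
from lid import *
C=P(45,0,330); print("C",step(p0,R0,C,TD)); print(s["grip_width"])
```

```text
19.0667 [709.3  89.6 319.1] [-0.6 -0.2 -0.2] [-0.02  0.33  1.36  0.    1.45 -0.16] hinge [631.3 223.  115. ]
tubframe rel hinge [  60.  -142.4  204.1]
C (array([ 0.1426, -0.0139, -0.0101]), array([-0.0062, -0.0052,  0.0084]))
0.0016424279591298208
```

Call:
{"op": "send_rows", "data": {
  "moves": [
    {"linear":[0.0285,-0.0028,-0.002],"rotation":[-0.0012,-0.001,0.0017]},
    {"linear":[0.0285,-0.0028,-0.002],"rotation":[-0.0012,-0.001,0.0017]},
    {"linear":[0.0285,-0.0028,-0.002],"rotation":[-0.0012,-0.001,0.0017]},
    {"linear":[0.0285,-0.0028,-0.002],"rotation":[-0.0012,-0.001,0.0017]},
    {"linear":[0.0285,-0.0028,-0.002],"rotation":[-0.0012,-0.001,0.0017]},
    {"linear":[0,0,0],"rotation":[0,0,0]}
  ]
}}

```text
t: 19.57
eef_pos: [674.7, 227.4, 330.8]
tcp_rot: [0.66, 0.751, -0.0, 0.001]
wrist_force: [-0.1, 0.2, -0.6]
grip_width: -0.0
finger_force: 0.0
```

Run:
```python
from lid import *
ims=[]
for n,(x,y,w,h) in {"top":(150,60,200,180),"scene":(300,100,200,180)}.items():
    p=robot.read_camera(n); im=cv2.resize(p["color"][y:y+h,x:x+w,::-1],(400,360))
    for q in (proj(p,[p0,P(45,0,245)])-[x,y]+.5)*2: cv2.circle(im,tuple(int(a) for a in q),3,(255,0,255),-1)
    ims.append(im)
cv2.imwrite("pics/lid1.png",np.hstack(ims))
p=p0;R=R0
q=P(45,0,245); print("down",step(p,R,q,TD)); p,R=q,TD
for k,phi in enumerate(np.linspace(1.6,0,17)):
    r=130+20*k/16; c=r*np.array([-np.cos(phi),np.sin(phi)])+9*np.array([np.sin(phi),np.cos(phi)])
    q=P(c[0]+14.5,0,115+c[1]); print(round(phi,2),c.round(),step(p,R,q,TD)[0]); p=q
```

```text
19.5667 [674.7 227.4 330.8] [-0.1  0.2 -0.6] [ 0.18  0.32  1.36 -0.    1.46  0.05] hinge [631.3 223.  115. ]
tubframe rel hinge [ 43.6  -1.3 215.8]
down (array([0.0014, 0.0014, 0.0858]), array([ 0.0003,  0.0014, -0.0011]))
1.6 [ 13. 130.] [-0.     -0.0177  0.0003]
1.5 [ -0. 132.] [ 0.     -0.0131 -0.0019]
1.4 [-14. 132.] [-0.     -0.0133 -0.0005]
1.3 [-27. 131.] [-0.     -0.0135  0.0008]
1.2 [-41. 129.] [ 0.     -0.0134  0.0022]
1.1 [-54. 126.] [-0.     -0.0133  0.0036]
1.0 [-67. 121.] [-0.     -0.0129  0.0049]
0.9 [-79. 114.] [ 0.     -0.0125  0.0063]
0.8 [-91. 107.] [ 0.     -0.0119  0.0076]
0.7 [-102.   98.] [ 0.     -0.0112  0.0088]
0.6 [-113.   88.] [-0.     -0.0103  0.01  ]
0.5 [-122.   77.] [-0.     -0.0093  0.0111]
0.4 [-130.   65.] [ 0.     -0.0082  0.0121]
0.3 [-137.   52.] [ 0.     -0.007   0.0129]
0.2 [-143.   38.] [-0.     -0.0057  0.0137]
0.1 [-147.   24.] [ 0.     -0.0043  0.0143]
0.0 [-150.    9.] [ 0.     -0.0029  0.0148]
```

View pics/lid1.png

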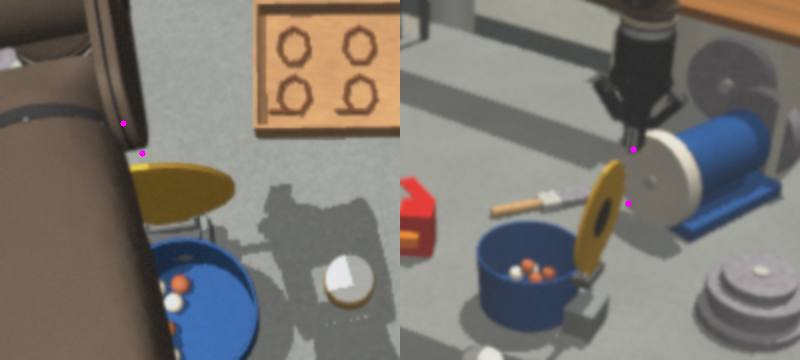

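The tip (right half, 633,150) stands above the far side of the upright lid, and the target point (628,204) is just behind it. I'll use a slightly higher contact so the knuckles clear the edge.

Call:
{"op": "send_rows", "data": {
  "moves": [
    {"linear":[0.0004,0.0004,0.018],"rotation":[0,0,0]},
    {"linear":[0.0005,0.0005,0.018],"rotation":[0,0,0]},
    {"linear":[0.0005,0.0005,0.018],"rotation":[0,0,0]},
    {"linear":[0,0,0.018],"rotation":[0,0,0]},
    {"linear":[0,0,0],"rotation":[0,0,0]}
  ]
}}

```text
t: 20.08
eef_pos: [676.7, 221.3, 254.0]
tcp_rot: [0.663, 0.749, -0.004, -0.0]
wrist_force: [-0.4, 0.7, -0.8]
grip_width: -0.004
finger_force: 0.0
```

Run:
```python
from lid import *
p=p0;R=R0
for k,phi in enumerate(np.linspace(1.6,0,17)):
    r=144+8*k/16; c=r*np.array([-np.cos(phi),np.sin(phi)])+9*np.array([np.sin(phi),np.cos(phi)])
    q=P(c[0]+14.5,0,115+c[1]); print(round(phi,2),c.round(),step(p,TD,q,TD)[0]); p=q
```

```text
20.0833 [676.7 221.3 254. ] [-0.4  0.7 -0.8] [ 0.18  0.36  1.45 -0.    1.34  0.05] hinge [631.3 223.  115. ]
tubframe rel hinge [ 44.8  -7.6 139. ]
1.6 [ 13. 144.] [ 0.0076 -0.0171 -0.0047]
1.5 [ -1. 145.] [-0.     -0.0144 -0.0011]
1.4 [-16. 144.] [ 0.     -0.0145  0.0004]
1.3 [-30. 143.] [ 0.     -0.0145  0.0018]
1.2 [-45. 139.] [-0.     -0.0143  0.0033]
1.1 [-58. 135.] [ 0.     -0.0139  0.0047]
1.0 [-72. 129.] [ 0.     -0.0134  0.0061]
0.9 [-85. 121.] [ 0.     -0.0128  0.0074]
0.8 [-97. 112.] [-0.     -0.012   0.0087]
0.7 [-108.  103.] [ 0.     -0.0111  0.0099]
0.6 [-118.   92.] [ 0.     -0.0101  0.011 ]
0.5 [-127.   80.] [-0.    -0.009  0.012]
0.4 [-135.   67.] [ 0.     -0.0078  0.0129]
0.3 [-141.   53.] [-0.     -0.0065  0.0136]
0.2 [-146.   39.] [ 0.     -0.0051  0.0143]
0.1 [-150.   24.] [-0.     -0.0036  0.0147]
0.0 [-152.    9.] [-0.     -0.0022  0.0151]
```

Call:
{"op": "send_rows", "data": {
  "moves": [
    {"linear":[0.0038,-0.0085,-0.0024],"rotation":[0,0,0]},
    {"linear":[0.0038,-0.0086,-0.0023],"rotation":[0,0,0]},
    {"linear":[0,-0.0072,-0.0006],"rotation":[0,0,0]},
    {"linear":[0,-0.0072,-0.0005],"rotation":[0,0,0]},
    {"linear":[0,-0.0073,0.0002],"rotation":[0,0,0]},
    {"linear":[0,-0.0072,0.0002],"rotation":[0,0,0]}
  ]
}}

```text
t: 20.58
eef_pos: [632.6, 225.3, 268.4]
tcp_rot: [0.662, 0.749, 0.002, 0.004]
wrist_force: [0.7, 0.6, 0.9]
grip_width: -0.001
finger_force: 0.8
```

Call:
{"op": "send_rows", "data": {
  "moves": [
    {"linear":[0,-0.0145,0.0018],"rotation":[0,0,0]},
    {"linear":[0,-0.0143,0.0033],"rotation":[0,0,0]},
    {"linear":[0,-0.0139,0.0047],"rotation":[0,0,0]},
    {"linear":[0,-0.0134,0.0061],"rotation":[0,0,0]},
    {"linear":[0,0,0],"rotation":[0,0,0]}
  ]
}}

```text
t: 21.0
eef_pos: [574.4, 217.9, 249.7]
tcp_rot: [0.662, 0.75, -0.001, 0.002]
wrist_force: [0.4, 1.0, 0.4]
grip_width: -0.001
finger_force: 0.0
```

```bash
cat > arc.py <<'E'
from lid import *
import sys
p=p0; print("tgt tub",step(p0,R0,p0,TD)[1])
for phi in np.arange(float(sys.argv[1]),-.05,-.1):
    r=152-8*phi/1.6; c=r*np.array([-np.cos(phi),np.sin(phi)])+9*np.array([np.sin(phi),np.cos(phi)])
    q=P(c[0]+14.5,0,115+c[1]); print(round(phi,2),c.round(),step(p,R0,q,TD)[0]); p=q
E
python3 arc.py 1.0
```

```text
21.0 [574.4 217.9 249.7] [0.4 1.  0.4] [ 0.2   0.14  1.71 -0.    1.29  0.08] hinge [631.3 223.  115. ]
tubframe rel hinge [-57.    2.4 134.7]
tgt tub [ 0.0019  0.004  -0.0067]
1.0 [-72. 129.] [-0.0024 -0.0003  0.0061]
0.9 [-85. 121.] [-0.0001 -0.0128  0.0074]
0.8 [-97. 112.] [-0.     -0.012   0.0087]
0.7 [-108.  103.] [-0.     -0.0111  0.0099]
0.6 [-118.   92.] [-0.     -0.0101  0.011 ]
0.5 [-127.   80.] [-0.    -0.009  0.012]
0.4 [-135.   67.] [-0.     -0.0078  0.0129]
0.3 [-141.   53.] [ 0.     -0.0065  0.0136]
0.2 [-146.   39.] [ 0.     -0.0051  0.0142]
0.1 [-150.   24.] [ 0.     -0.0037  0.0147]
0.0 [-152.    9.] [ 0.     -0.0022  0.0151]
```

```bash
cat > chk.py <<'E'
from h import *
f=np.load("fit.npy"); p=robot.read_camera("scene"); x,y,w,h=320,150,110,110
c=cv2.cvtColor(p["color"][y:y+h,x:x+w],cv2.COLOR_RGB2HSV); m=(cv2.inRange(c,(18,120,60),(35,255,255))>0)
ys,xs=np.nonzero(m); print("mask",m.sum(),xs.min()+x,xs.max()+x,ys.min()+y,ys.max()+y)
best=sorted((float(np.abs(hullmask(p,lidpts([*f[:3],a]),(x,y,w,h))-m).sum()/m.sum()),round(float(a),2)) for a in np.arange(-.1,1.7,.05))[:4]; print(best)
E
python3 chk.py
```

```text
mask 1212 366 399 179 238
[(0.3404496699669967, 1.05), (0.37840346534653463, 1.0), (0.43889232673267325, 1.1), (0.4630259900990099, 0.95)]
```

The lid follows (about 1.05 rad), so I'll continue.

Call:
{"op": "send_rows", "data": {
  "moves": [
    {"linear":[-0.0024,-0.0003,0.0061],"rotation":[0,0,0]},
    {"linear":[0,-0.0128,0.0074],"rotation":[0,0,0]},
    {"linear":[0,-0.012,0.0087],"rotation":[0,0,0]},
    {"linear":[0,-0.0111,0.0099],"rotation":[0,0,0]},
    {"linear":[0,-0.0101,0.011],"rotation":[0,0,0]},
    {"linear":[0,-0.009,0.012],"rotation":[0,0,0]},
    {"linear":[0,-0.0078,0.0129],"rotation":[0,0,0]},
    {"linear":[0,-0.0065,0.0136],"rotation":[0,0,0]},
    {"linear":[0,0,0],"rotation":[0,0,0]},
    {"linear":[0,0,0],"rotation":[0,0,0]}
  ]
}}

```text
t: 21.88
eef_pos: [508.7, 206.7, 167.6]
tcp_rot: [0.662, 0.749, -0.0, 0.002]
wrist_force: [-0.1, 0.2, -0.3]
grip_width: -0.004
finger_force: 0.0
```

```bash
python3 chk.py; python3 arc.py 0.2
```

```text
mask 1386 342 399 197 237
[(0.2885551948051948, 0.3), (0.29270382395382394, 0.25), (0.35353535353535354, 0.2), (0.37720959595959597, 0.35)]
21.9333 [509.5 206.8 168.6] [-0.  -0.1  0.8] [ 0.2   0.07  1.94 -0.    1.12  0.08] hinge [631.3 223.  115. ]
tubframe rel hinge [-1.229e+02 -1.000e-01  5.360e+01]
tgt tub [ 0.0048  0.0038 -0.0075]
0.2 [-146.   39.] [ 0.0001 -0.0089  0.0147]
0.1 [-150.   24.] [ 0.     -0.0037  0.0147]
0.0 [-152.    9.] [ 0.     -0.0022  0.0151]
```

Call:
{"op": "send_rows", "data": {
  "moves": [
    {"linear":[0,-0.0089,0.0147],"rotation":[0,0,0]},
    {"linear":[0,-0.0037,0.0147],"rotation":[0,0,0]},
    {"linear":[0,-0.0011,0.0075],"rotation":[0,0,0]},
    {"linear":[0,-0.0011,0.0055],"rotation":[0,0,0]},
    {"linear":[0,0,0.002],"rotation":[0,0,0]},
    {"linear":[0,0,0],"rotation":[0,0,0]},
    {"linear":[0,0,0],"rotation":[0,0,0]}
  ]
}}

```text
t: 22.52
eef_pos: [494.9, 205.1, 124.4]
tcp_rot: [0.662, 0.749, 0.001, 0.003]
wrist_force: [0.0, 0.1, 0.3]
grip_width: -0.001
finger_force: 0.0
```

Call:
{"op": "send_rows", "data": {
  "moves": [
    {"linear":[0,0,0.001],"rotation":[0,0,0]},
    {"linear":[0,0,0.001],"rotation":[0,0,0]},
    {"linear":[0,0,0],"rotation":[0,0,0]},
    {"linear":[0,0,0],"rotation":[0,0,0]}
  ]
}}

```text
t: 22.85
eef_pos: [495.0, 205.1, 124.0]
tcp_rot: [0.662, 0.749, 0.001, 0.003]
wrist_force: [-3.5, -1.3, 7.2]
grip_width: 0.003
finger_force: 3.7
```

```bash
python3 chk.py; python3 arc.py 0.0
```

```text
mask 1217 339 398 207 239
[(0.294063270336894, 0.0), (0.31306491372226786, -0.05), (0.38054642563681185, 0.05), (0.38450082169268696, -0.1)]
22.9 [495.  205.1 123.9] [-3.1 -0.5  6.8] [ 0.21  0.1   2.01 -0.01  1.03  0.08] hinge [631.3 223.  115. ]
tubframe rel hinge [-1.375e+02  1.000e-01  8.900e+00]
tgt tub [ 0.0056  0.0039 -0.0071]
0.0 [-152.    9.] [-0.0001 -0.     -0.0001]
```

Call:
{"op": "send_rows", "data": {
  "moves": [
    {"linear":[0,0,0.001],"rotation":[0,0,0]},
    {"linear":[0,0,0.001],"rotation":[0,0,0]},
    {"linear":[0,0,0],"rotation":[0,0,0]},
    {"linear":[0,0,0],"rotation":[0,0,0]}
  ]
}}

```text
t: 23.23
eef_pos: [495.1, 205.1, 123.9]
tcp_rot: [0.662, 0.75, 0.001, 0.003]
wrist_force: [-7.6, -1.7, 16.1]
grip_width: 0.005
finger_force: 7.9
```

Call:
{"op": "send_rows", "data": {
  "moves": [
    {"linear":[0,0,-0.01],"rotation":[0,0,0]},
    {"linear":[0,0,-0.03],"rotation":[0,0,0]},
    {"linear":[0,-0.01,-0.035],"rotation":[0,0,0]},
    {"linear":[-0.025,0,-0.03],"rotation":[0,0,0]},
    {"linear":[-0.035,0,-0.015],"rotation":[0,0,0]},
    {"linear":[-0.035,0,0],"rotation":[0,0,0]},
    {"linear":[-0.035,0,0],"rotation":[0,0,0]},
    {"linear":[-0.035,0,0],"rotation":[0,0,0]},
    {"linear":[0,0,0],"rotation":[0,0,0]},
    {"linear":[0,0,0],"rotation":[0,0,0]}
  ]
}}

```text
t: 24.07
eef_pos: [504.3, 38.9, 240.7]
tcp_rot: [0.663, 0.748, 0.001, 0.003]
wrist_force: [0.5, 0.5, -0.5]
grip_width: 0.001
finger_force: 0.0
```

```bash
sed -i 's/np.arange(-.1,1.7,.05)/np.arange(-.1,.3,.02)/' chk.py; python3 chk.py
python3 - <<'E'
from h import *
print(robot.sense()["t"],robot.sense()["eef_pos"])
cv2.imwrite("pics/fin.png",cv2.resize(robot.read_camera("scene")["color"][160:400,200:440,::-1],(600,600)))
E
```

```text
mask 1329 339 398 208 239
[(0.1963882618510158, 0.0), (0.20132618510158012, -0.02), (0.217127539503386, 0.02), (0.2314240030097818, -0.04)]
24.1167 [504.14329245  40.03754054 240.50246401]
```

View pics/fin.png

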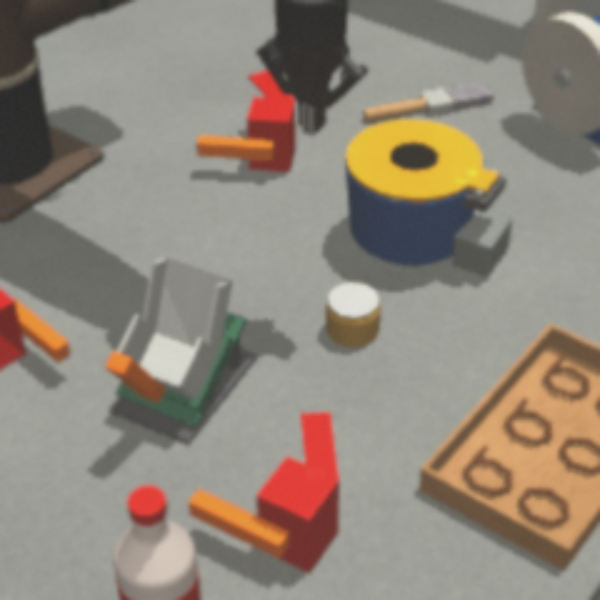

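The lid is shut flat (415,157), the empty cup is in its stand (175,340), and the arm touches nothing.

```bash
python3 -c "
from cell import robot
print(robot.job_done())"
```

```text
the job is handed in; nothing more can be done
None
```

Job handed in at about 24 s of the 69 s allowed: all eight balls are in the tub with none spilled, the empty cup is back in its stand as it stood, the lid is pushed fully shut, and nothing else was touched.

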